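# Feed a timing gear through the parts-washer flap

## Task

Slide the large timing gear across the parts washer's loading deck and push it in through the hanging flap until it drops into the basket behind, then draw the fingers back out so that the flap swings shut. Only push the gear along: never pick it up. Leave the small pinion and the bearing cap on the deck, and the other things on the bench, where they are.

Things in the scene. Friction and masses are not known exactly. Their poses are not given: they have to be found in the camera images.
- washer: Parts washer fixed to the bench; position and heading vary. Frame used below: origin on the bench directly below the flap mouth, +x the feeding direction (deck, then flap, then basket), y across, z up. Flat aluminium loading deck without rim, top 90 mm above the bench, x -250 to 0, y -130 to 130 mm; it runs on level through the mouth to an inner lip at x = 38 mm
- sill (a point): middle of the mouth at deck level: (0, 0, 90 mm) in the washer's frame. The mouth is y -55 to 55 mm in a blue wall (x -6 to 6, y to +-135 mm); lintel underside 66 mm, wall top 76 mm above the deck. To reach in under the lintel, tilt the fingers forwards, tips leading in +x, 35 to 45 degrees from vertical
- basket (a point): middle of the basket floor: (116, 0, 6 mm) in the washer's frame. The basket lies beyond the lip, x 38 to 196, y -63 to 63 mm, floor 84 mm below the deck, closed at the sides and above by a clear window whose top is 76 mm above deck level. A gear pushed past the lip by more than half drops in
- flap (a joint): steel flap, 104 x 60 x 3 mm, 90 g, closing the mouth, hinged along its top edge and hanging by its weight. 0 = shut, grows as its lower edge swings inwards (+x of the washer), to 1.45 rad. It opens inwards only, to a push of about 1 N or less (the gear itself can push it), and falls shut when nothing holds it up
- flap_hinge (a point): middle of the flap's hinge line: (8, 0, 155 mm) in the washer's frame
- flap_edge (a point): middle of the flap's lower edge, 4 mm above the deck when shut and 61 mm from the hinge
- gear: the large timing gear: dark steel toothed disc, 72 mm over the teeth, 24 mm thick, about 0.45 kg, lying flat and loose on the deck; origin at the centre of its underside, z up. It starts 130 to 165 mm before the flap, up to 50 mm to either side of the mouth's middle line
- gear_center (a point): centre of the gear, 12 mm above its underside
- pinion: small pinion, 40 mm across, 18 mm thick, flat on the deck beside the mouth; to be left alone; origin at the centre of its underside
- cap: bearing cap, dark steel block 50 x 24 x 20 mm with two bolt holes, on the deck beside the mouth; to be left alone; origin at the centre of its underside, x its length
- piston: aluminium piston, 80 mm across, 62 mm high, standing on the bench; leave alone; origin at the centre of its underside
- hammer: hammer 300 mm long lying on the bench; leave alone
- spraycan: spray can, 64 mm across, 190 mm high, standing on the bench; leave alone; origin under its centre
- tape: black tape measure, 70 x 35 x 60 mm, on the bench; leave alone; origin under its centre
Not all that is in view belongs to the job. What is shaped like the gear but red is not meant.

How it is judged (in metres and radians):
On the way, in this order (a step that is already met when the one before it is completed fails the run):
1. the flap is pushed inwards with the gear at the mouth, on the deck (value of joint flap above 0.35 rad and x of gear_center in the frame of washer between -0.05 and 0.05 m and y of gear_center in the frame of washer between -0.03 and 0.03 m and z of gear_center in the frame of washer above 0.095 m), for 0.1 s.
2. the gear has dropped into the basket (x of gear_center in the frame of washer between 0.04 and 0.19 m and y of gear_center in the frame of washer between -0.06 and 0.06 m and z of gear_center in the frame of washer below 0.065 m), for 0.2 s.
At the end, for the whole second after the job is handed in: The gear rests in the basket behind the flap (centre 25 mm or more below the deck, 40 to 190 mm past the mouth, within 60 mm of its middle line), the flap hangs shut (under 0.08 rad), pinion and cap are within 15 mm and the other loose things within 20 mm of their starts (all of step 2 and value of joint flap below 0.08 rad and linear speed of gear below 0.02 m/s and distance of each of pinion, cap from where it was at the start of the episode below 0.015 m and distance of each of piston, hammer, spraycan, tape from where it was at the start of the episode below 0.02 m); the robot touches nothing.
It fails at once if the gear is lifted more than 15 mm off the deck (z of gear_center in the frame of washer above 0.117 m).
It fails at once if the pinion or the bearing cap is moved by more than 15 mm (distance of any of pinion, cap from where it was at the start of the episode above 0.015 m).
It fails at once if another loose thing on the bench is moved by more than 20 mm (distance of any of piston, hammer, spraycan, tape from where it was at the start of the episode above 0.02 m).
It also fails if it takes over 51 s, if anything falls off the work surface, if the arm or the gripper's body presses on something with over 40 N, if the wrist force passes 120 N, or if a joint passes its speed limit or range.

## Robot

A 6-joint arm with a two-finger parallel gripper is mounted at the origin on the work surface. World frame = base frame: x ahead of the robot, y to its left, z up, the work surface at z = 0. Lengths are in m, angles in degrees, forces in N, time in s.
With the tool pointing down it reaches from about 0.325 to 0.775 m from the base axis. Payload 5.5 kg.
Tool frame: the origin (TCP) lies at the centre of the arm's flange, where the gripper is bolted on; the fingertips stand 182 mm ahead of it and the grasp point (between the pads) lies 163 mm ahead of it; z points along the fingers, y is the direction in which the jaws open and shut (so a half turn about z gives the same grasp; the last joint's range is limited). The gripper opens to 88 mm and grips with 3 to 60 N. Pads are 20 mm wide; open, the fingers measure 115 mm over their backs; the gripper's body (75 mm by 178 mm) begins 61 mm behind the grasp point.
Start: joints at [-79.91, 5.22, 70.514, -0, 104.267, -3.249], TCP at [0.138, -0.584, 0.405] pointing down, gripper open.
Joint ranges: [-164.24, 164.24], [-49.07, 125.15], [9.68, 141.18], [-86.29, 266.29], [3.28, 154.24], [-151.56, 151.56]. Speed limits (degrees/s): [147.25, 147.25, 172.46, 180, 180, 180].

## Interface

Orientations are given as [roll, pitch, yaw] about the fixed x, y, z axes, in that order (R = Rz(yaw) Ry(pitch) Rx(roll)).
In Python, from station import r gives the robot as it stands. The module is installed in compiled form; this text tells all that it offers. Calls block until the motion is done:
- r.reach(position, orientation): joint-space move of the TCP to a pose.
- r.servo_line(position, rotation=None, speed=0.15): straight line of the TCP; rotation=None keeps the orientation; speed is the mean speed in m/s.
- r.move_joints(angles): joint-space move.
- r.let_go() and r.grab(squeeze=None): open the fingers fully, or close them until they stop; squeeze is the grip in N (None keeps the last).
- r.wait(seconds).
- r.inverse_kinematics(position, orientation): joint angles nearest the present ones, or None.
- r.sense(): the state.
- r.snapshot(name): name is "side" or "top"; returns a dict with "frame" (384x512x3 uint8, red, green, blue), "fx", "fy", "cx", "cy" (pixels), "dist_coeffs" ([k1, k2, p1, p2, k3] as OpenCV has them; the pictures are not rectified), "R" (3x3) and "t" (3): a world point X has camera coordinates R X + t. Camera axes: x right, y down, z forward; pixel columns grow to the right and rows downward; lengths in m; the calibration is good to about 2 mm. A picture is of the moment at which its call begins. There is no depth.
A pose or a line that the arm cannot do raises r.IKError and nothing moves.
- r.hand_in(): hands the job in, once; it reports no verdict.
The state is a dict: "clock": time; "joints": joint angles; "joint_vel": joint speeds; "joint_torque": joint torques, N m; "tcp_pos": TCP position; "orientation": TCP orientation; "contact_force": force on the tool from outside, world axes, zero at the start; "torque": the same for the moment, N m; "opening": finger opening in m.
Only numpy, scipy, OpenCV 4.12 (cv2) and the standard library are available. Lean on these libraries where they do the work, as an engineer would, in place of code of your own. Each camera call takes 0.05 s, during which the arm holds its last target.

## Working session

There is one attempt and no reset: what is moved stays moved. The work goes in short steps, each a Python script; the robot and the scene stay as the last script left them, time stands still between calls to the robot, and variables do not carry over. Pictures are saved under pics/ and viewed, and the job is handed in when it is done.

```bash
mkdir -p pics; python3 - <<'E'
from station import r
import cv2,pickle
for n in("side","top"):
    s=r.snapshot(n); pickle.dump(s,open(n+".pkl","wb"))
    cv2.imwrite(f"pics/{n}0.png",s["frame"][:,:,::-1])
    print(n,s["fx"],s["cx"],s["cy"],s["dist_coeffs"],(-s["R"].T@s["t"]).round(3),s["R"].round(3).tolist())
print(r.sense())
E
```

```text
side 406.57274533794816 253.55212502853394 192.35974271400528 [-0.00274146  0.          0.          0.          0.        ] [ 0.316 -0.694  1.064] [[0.94, -0.342, 0.006], [-0.266, -0.741, -0.616], [0.215, 0.577, -0.788]]
top 387.52327835770365 258.80901387657485 197.75941472018795 [-0.09815129  0.          0.          0.          0.        ] [0.401 0.029 1.274] [[-0.012, -1.0, 0.021], [-0.986, 0.009, -0.165], [0.165, -0.022, -0.986]]
{'clock': 0.1, 'joints': array([-7.99108184e+01,  5.26055054e+00,  7.05748035e+01, -1.15086718e-03,
        1.04268972e+02, -3.24999153e+00]), 'joint_vel': array([ 0.00834463, -0.18577416, -0.15608024,  0.0747314 ,  0.02860972,
        0.03039603]), 'joint_torque': array([ 2.47226439e-03, -4.47857738e+01, -4.07570028e+01,  7.01276609e-02,
        2.84712593e-02, -1.19470155e-04]), 'tcp_pos': array([ 0.13841995, -0.58386937,  0.40360306]), 'orientation': array([-1.79895778e+02, -4.80045862e-03,  1.33388861e+01]), 'contact_force': array([ 0.48777115, -0.10825718,  0.36170611]), 'torque': array([ 0.00562898, -0.03698977,  0.00232584]), 'opening': 0.08785475537315517}
```

View pics/side0.png

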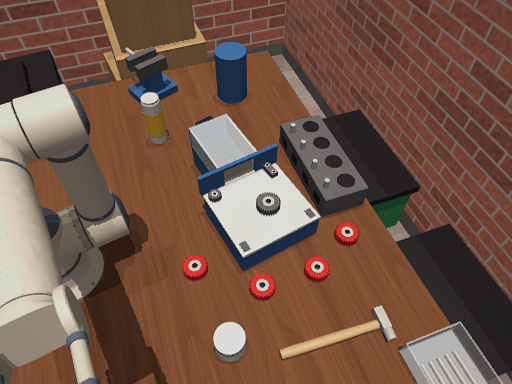

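View pics/top0.png

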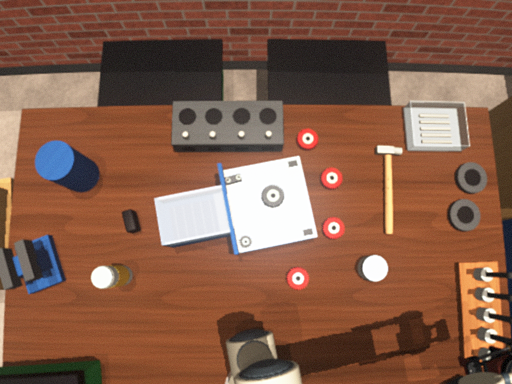

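```bash
cat >h.py <<'E'
import numpy as np,cv2,pickle
def load(n): return pickle.load(open(n+".pkl","rb"))
def K(s): return np.array([[s["fx"],0,s["cx"]],[0,s["fy"],s["cy"]],[0,0,1.]])
def ray(s,px,z):
    u=cv2.undistortPoints(np.array(px,float).reshape(-1,1,2),K(s),np.array(s["dist_coeffs"],float)).reshape(-1,2)
    R=np.array(s["R"]);c=-R.T@np.array(s["t"]); d=np.c_[u,np.ones(len(u))]@R
    return c+d*((z-c[2])/d[:,2])[:,None]
def proj(s,X):
    return cv2.projectPoints(np.array(X,float).reshape(-1,1,3),cv2.Rodrigues(np.array(s["R"]))[0],np.array(s["t"],float),K(s),np.array(s["dist_coeffs"],float))[0].reshape(-1,2)
E
python3 - <<'E'
from h import *
s=load("top");f=s["frame"]
cv2.imwrite("pics/ct.png",cv2.resize(f[145:265,150:330,::-1],None,fx=4.4,fy=4.4,interpolation=cv2.INTER_CUBIC))
g=load("side")["frame"]
cv2.imwrite("pics/cs.png",cv2.resize(g[110:270,180:340,::-1],None,fx=3.7,fy=3.7,interpolation=cv2.INTER_CUBIC))
for n,lo,hi in(("top",(205,140),(340,270)),("side",(190,140),(330,280))):
    s=load(n);f=s["frame"].astype(int);h=cv2.cvtColor(s["frame"],cv2.COLOR_RGB2HSV)
    m=((h[:,:,1]<50)&(h[:,:,2]>150)).astype(np.uint8); k=np.zeros_like(m);k[lo[1]:hi[1],lo[0]:hi[0]]=1;m*=k
    nn,l,st,c=cv2.connectedComponentsWithStats(m)
    i=1+st[1:,4].argmax();b=(l==i).astype(np.uint8)
    ct=max(cv2.findContours(b,0,2)[0],key=cv2.contourArea);hu=cv2.convexHull(ct)
    q=cv2.approxPolyDP(hu,8,True).reshape(-1,2)
    print(n,st[i],q.tolist());print(ray(s,q,0.09).round(4).tolist())
E
```

```text
top [ 223  156   95   97 6687] [[299, 156], [317, 236], [239, 252], [223, 170]]
[[0.7327, -0.1265, 0.09], [0.4791, -0.1745, 0.09], [0.4334, 0.0647, 0.09], [0.6888, 0.1138, 0.09]]
side [ 203  164  117   93 5153] [[276, 164], [319, 217], [242, 256], [203, 196]]
[[0.6904, 0.1051, 0.09], [0.7308, -0.1293, 0.09], [0.4783, -0.1747, 0.09], [0.4343, 0.059, 0.09]]
```

View pics/ct.png

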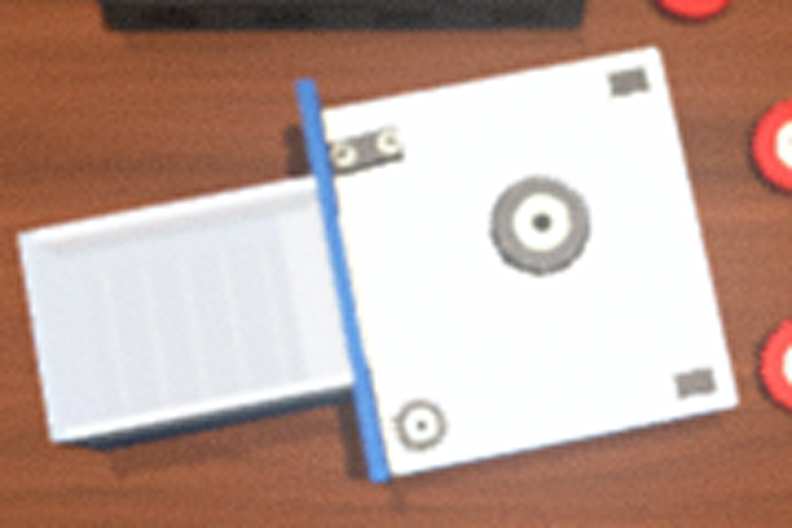

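View pics/cs.png

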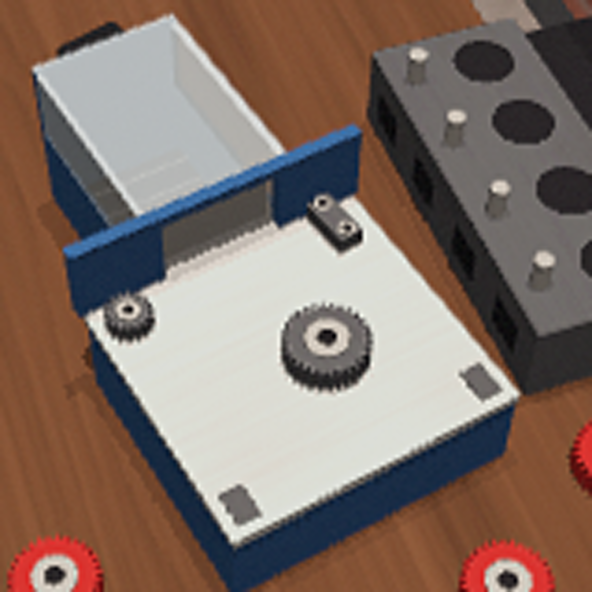

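```bash
cat >>h.py <<'E'
YAW=np.deg2rad(100.4);ex=np.array([np.cos(YAW),np.sin(YAW)]);ey=np.array([-ex[1],ex[0]])
O=np.array([0.560,0.0945])
def toW(p): d=np.atleast_2d(p)[:,:2]-O; return np.c_[d@ex,d@ey]
def frW(x,y): return O+x*ex+y*ey
def dark(s,win):
    h=cv2.cvtColor(s["frame"],cv2.COLOR_RGB2HSV);m=((h[:,:,2]<140)&(h[:,:,1]<90)).astype(np.uint8)
    k=np.zeros_like(m);k[win[1]:win[3],win[0]:win[2]]=1;m*=k
    ct=max(cv2.findContours(m,0,2)[0],key=cv2.contourArea);return cv2.convexHull(ct).reshape(-1,2)
E
python3 - <<'E'
from h import *
for n,w in(("top",(255,180,292,214)),("side",(250,185,288,222))):
    s=load(n);h=dark(s,w)
    p=toW(ray(s,h,.114));(c,rad)=cv2.minEnclosingCircle(p.astype(np.float32))
    q=toW(ray(s,h,.102));(c2,rad2)=cv2.minEnclosingCircle(q.astype(np.float32))
    print(n,h.min(0),h.max(0),"z114",c,rad,"z102",c2,rad2)
    f=s["frame"]
    # centre bore
    x0,y0=h.mean(0).astype(int); m=cv2.cvtColor(f,cv2.COLOR_RGB2GRAY)[y0-3:y0+4,x0-4:x0+5]; j=np.unravel_index(m.argmin(),m.shape)
    px=[[x0-4+j[1],y0-3+j[0]]];print("bore",px,toW(ray(s,px,.114)).round(4))
# sizes check and expected pixels
s=load("side")
print(proj(s,[[*frW(0,0),.09],[*frW(0,55),.09] if 0 else [*frW(0,.055),.09],[*frW(0,-.055),.09],[*frW(-.25,.13),.09],[*frW(-.25,-.13),.09],[*frW(-.006,.135),.166],[*frW(-.006,-.135),.166]]).round(1).tolist())
s=load("top")
print(proj(s,[[*frW(-.25,.13),.09],[*frW(-.25,-.13),.09],[*frW(0.006,.135),.166],[*frW(0.006,-.135),.166],[*frW(.196,.063),.166],[*frW(.196,-.063),.166]]).round(1).tolist())
E
```

```text
top [272 194] [274 196] z114 (-0.1388373076915741, -0.018945977091789246) 0.00355672650039196 z102 (-0.13990679383277893, -0.020877638831734657) 0.0035924839321523905
bore [[np.int64(273), np.int64(195)]] [[-0.1403 -0.0187]]
side [256 192] [280 215] z114 (-0.14948493242263794, -0.016091804951429367) 0.04212120920419693 z102 (-0.14213813841342926, -0.02111692540347576) 0.04265180602669716
bore [[np.int64(269), np.int64(201)]] [[-0.1433 -0.0222]]
[[238.7, 176.8], [223.1, 183.6], [253.8, 170.2], [241.7, 256.2], [319.5, 216.4], [198.1, 179.1], [277.3, 145.4]]
[[317.1, 236.6], [299.5, 155.9], [234.2, 253.9], [217.5, 163.0], [164.1, 241.5], [157.4, 198.7]]
```

```bash
cat >>h.py <<'E'
from scipy.spatial.transform import Rotation as Ro
def pose(tx,ty,tz,head=0.,tilt=40.,sg=1):
    """tip centre in washer frame (z above deck), heading deg rel. washer x"""
    a=YAW+np.deg2rad(head);t=np.deg2rad(tilt);f=np.array([np.cos(a),np.sin(a),0])
    z=f*np.sin(t)-np.array([0,0,np.cos(t)]); y=sg*np.array([-f[1],f[0],0]); x=np.cross(y,z)
    e=Ro.from_matrix(np.c_[x,y,z]).as_euler("xyz",degrees=True)
    return (np.r_[frW(tx,ty),.09+tz]-.182*z),e
E
python3 - <<'E'
from h import *
from station import r
H=np.degrees(np.arctan2(20,81))
for sg in(1,-1):
  for a in[(-.215,-.04,.15,H),(-.215,-.04,.012,H),(-.13,-.02,.012,H),(-.13,0,.012,0),(.02,0,.012,0)]:
    p,e=pose(*a,sg=sg);q=r.inverse_kinematics(p,e);print(sg,p.round(3),e.round(1),None if q is None else np.round(q,1))
E
```

```text
1 [ 0.686 -0.216  0.379] [180.   40.  -65.7] [-25.7  38.2  36.1  34.4 132.9 147.7]
1 [ 0.686 -0.216  0.241] [180.   40.  -65.7] [-25.7  38.7  49.4  28.9 121.2 138.7]
1 [ 0.651 -0.136  0.241] [180.   40.  -65.7] [-21.3  28.5  63.3  30.  115.7 141. ]
1 [ 0.605 -0.148  0.241] [-180.    40.   -79.6] [-25.1  19.3  75.   33.5 108.3 148.8]
1 [ 0.578 -0.001  0.241] [-180.    40.   -79.6] None
-1 [ 0.686 -0.216  0.379] [180.  -40.  114.3] [-25.7  38.2  36.1  34.4 132.9 -32.3]
-1 [ 0.686 -0.216  0.241] [180.  -40.  114.3] [-25.7  38.7  49.4  28.9 121.2 -41.3]
-1 [ 0.651 -0.136  0.241] [180.  -40.  114.3] [-21.3  28.5  63.3  30.  115.7 -39. ]
-1 [ 0.605 -0.148  0.241] [180.  -40.  100.4] [-25.1  19.3  75.   33.5 108.3 -31.2]
-1 [ 0.578 -0.001  0.241] [180.  -40.  100.4] [-13.3   9.3  86.7  36.7 100.2 -22.4]
```

```bash
python3 - <<'E'
from h import *
from station import r
g=np.array([-.141,-.020]);T=np.array([-.065,0.]);d=(T-g)/np.linalg.norm(T-g);H=np.degrees(np.arctan2(d[1],d[0]))
r.grab(10)
s0=g-d*.070;s1=T-d*.0437
p,e=pose(*s0,.12,H,sg=-1);r.reach(p,e)
p,e=pose(*s0,.011,H,sg=-1);r.servo_line(p,e,.12);print("down",r.sense()["contact_force"])
for k in(.5,1):
    p,e=pose(*(s0+(s1-s0)*k),.011,H,sg=-1);r.servo_line(p,e,.05);S=r.sense();print(S["clock"],S["contact_force"].round(2),S["opening"])
p,e=pose(*(s1-d*.03),.011,H,sg=-1);r.servo_line(p,e,.1)
for n in("side","top"):
    s=r.snapshot(n);pickle.dump(s,open(n+"1.pkl","wb"));cv2.imwrite(f"pics/{n}1.png",cv2.resize(s["frame"][110:270,160:340,::-1],None,fx=3.6,fy=3.6,interpolation=cv2.INTER_CUBIC))
print(r.sense()["clock"])
E
```

```text
down [-0.37611736  0.09548751 -0.33184843]
6.1417 [-0.42 -1.18  0.62] 0.0005818094299905296
7.3417 [ 0.94 -0.02 -0.52] 0.0007217263277249318
7.8917
```

View pics/side1.png

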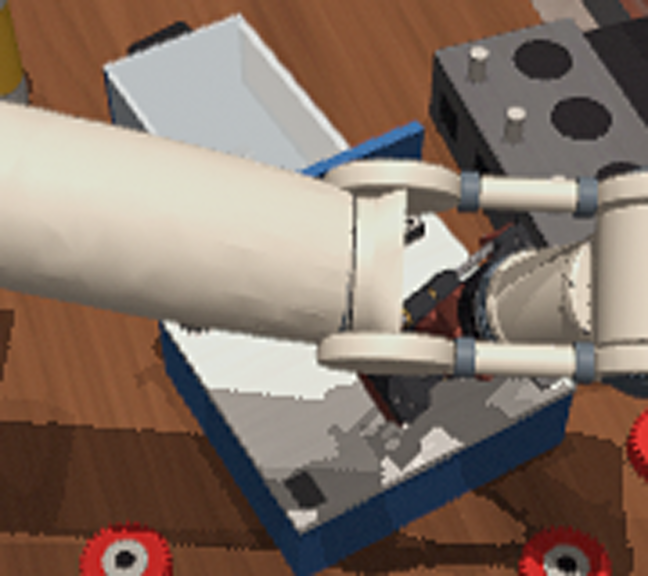

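View pics/top1.png

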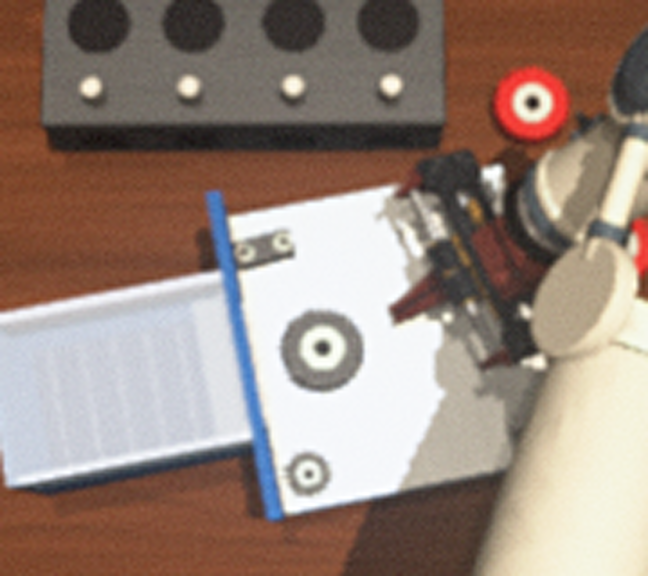

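The top view shows the gear at crop (322,348), about pixel (249.4,206.7). It is free of the fingers, and the cap and pinion have not moved. The side view is blocked by the arm.

```bash
cat >>h.py <<'E'
def gearpos(s,win):
    im=s["frame"][win[1]:win[3],win[0]:win[2]].astype(int);m=(im.max(2)<165).astype(np.uint8)
    ct=max(cv2.findContours(m,0,2)[0],key=cv2.contourArea);h=cv2.convexHull(ct).reshape(-1,2)+np.array(win[:2])
    c,rad=cv2.minEnclosingCircle(toW(ray(s,h,.108)).astype(np.float32));return np.array(c),rad
E
python3 - <<'E'
from h import *
print(gearpos(load("top"),(256,180,292,214)));s=load("top1");print(gearpos(s,(234,193,266,223)));print(toW(ray(s,[[249.4-.4,206.7-.4]],.114)))
E
```

```text
(array([-0.13796161, -0.01639611]), 0.03300558775663376)
(array([-0.06124139,  0.00328918]), 0.03490731492638588)
[[-0.06211779  0.00161647]]
```

```bash
python3 - <<'E'
from h import *
from station import r
y=.0015
p,e=pose(-.145,y,.011,0,sg=-1);r.servo_line(p,e,.08)
for x in(-.085,-.055,-.025):
    p,e=pose(x,y,.011,0,sg=-1);r.servo_line(p,e,.05);S=r.sense();print(x,S["clock"],S["contact_force"].round(2))
for n in("side","top"):
    s=r.snapshot(n);pickle.dump(s,open(n+"2.pkl","wb"));cv2.imwrite(f"pics/{n}2.png",cv2.resize(s["frame"][110:270,160:340,::-1],None,fx=3.6,fy=3.6,interpolation=cv2.INTER_CUBIC))
E
```

```text
-0.085 10.0333 [-0.05 -0.75 -0.43]
-0.055 10.7833 [-0.78 -0.75 -0.15]
-0.025 11.5333 [ 0.17 -0.51  0.35]
```

View pics/side2.png

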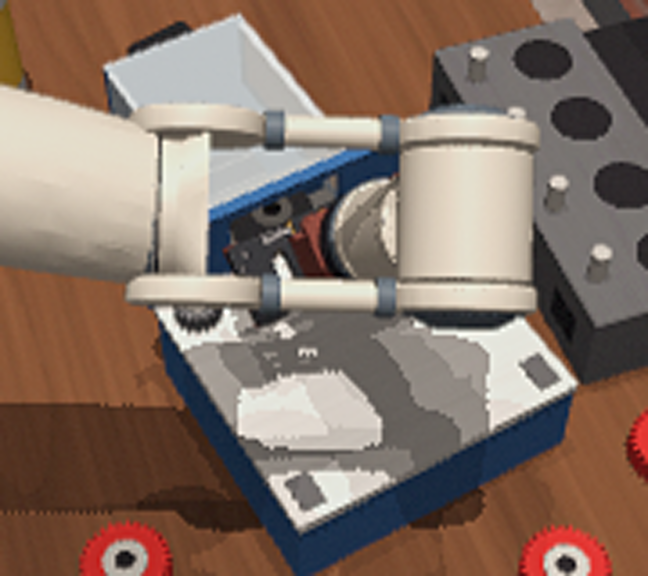

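View pics/top2.png

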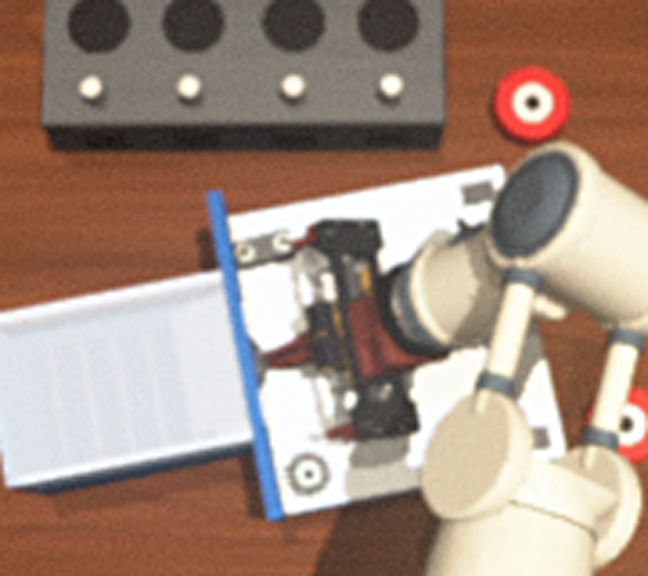

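```bash
python3 - <<'E'
from h import *
from station import r
y=.0015
for x in(-.01,.0,.01,.02):
    p,e=pose(x,y,.011,0,sg=-1);r.servo_line(p,e,.05);S=r.sense();print(x,S["clock"],S["contact_force"].round(2))
for n in("side","top"):
    s=r.snapshot(n);pickle.dump(s,open(n+"3.pkl","wb"));cv2.imwrite(f"pics/{n}3.png",cv2.resize(s["frame"][110:270,160:340,::-1],None,fx=3.6,fy=3.6,interpolation=cv2.INTER_CUBIC))
E
```

```text
-0.01 12.0833 [ 0.09 -0.07  0.84]
0.0 12.4333 [-0.67 -0.22 -0.06]
0.01 12.7833 [-0.31 -0.39 -0.23]
0.02 13.1333 [ 0.52 -0.52  1.05]
```

View pics/side3.png

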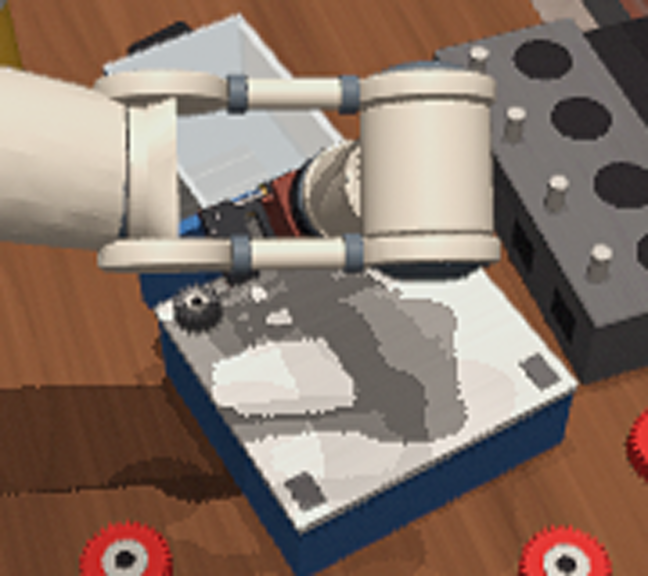

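View pics/top3.png

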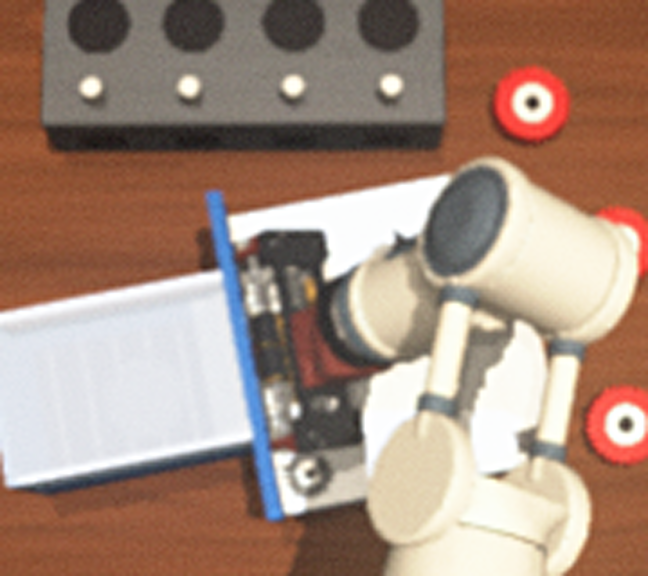

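```bash
python3 - <<'E'
from h import *
s=load("top3")
f=lambda a:((a-np.array([160,110]))*3.6).round()
print(f(proj(s,[[*frW(.064,0),.114],[*frW(.1,0),.114],[*frW(.064,0),.03],[*frW(.196,.063),.006],[*frW(.196,.063),.166],[*frW(.038,.063),.166],[*frW(.038,.0),.09]])))
c=-s["R"].T@s["t"];print(toW(c[None]),c)
im=s["frame"][170:255,155:240,::-1];cv2.imwrite("pics/b3.png",cv2.resize(cv2.normalize(im,None,0,255,cv2.NORM_MINMAX),None,fx=6,fy=6,interpolation=cv2.INTER_CUBIC))
E
```

```text
[[172. 373.]
 [130. 381.]
 [182. 385.]
 [ 54. 483.]
 [ 15. 473.]
 [211. 436.]
 [205. 371.]]
[[-0.03544346  0.16780119]] [0.40135376 0.02934749 1.27412265]
```

View pics/b3.png

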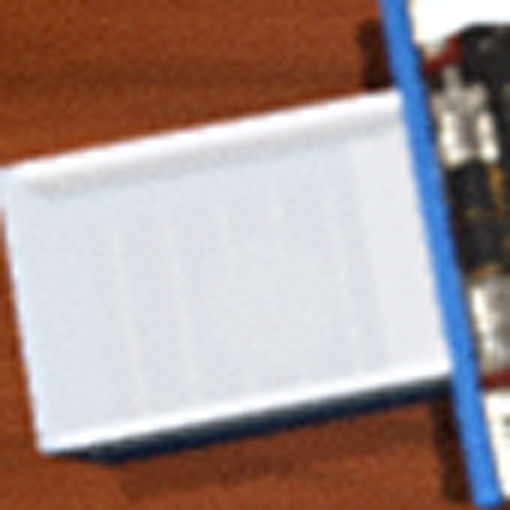

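```bash
python3 - <<'E'
from h import *
a=load("top")["frame"].astype(int);b=load("top3")["frame"].astype(int)
d=(cv2.GaussianBlur((b-a).astype(np.float32),(3,3),0)).mean(2)[170:255,155:240]
cv2.imwrite("pics/d3.png",cv2.resize(np.clip(128+d*8,0,255).astype(np.uint8),None,fx=6,fy=6))
E
```

```text
(no output)
```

View pics/d3.png

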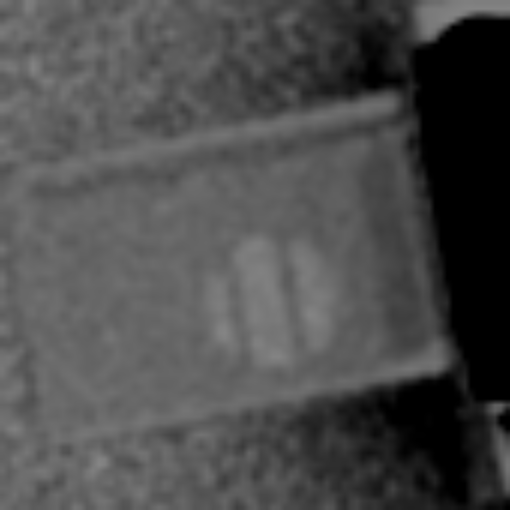

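The brightness difference shows a disc about 21 px wide at pixel (200,220), hiding the slats. That is the gear lying on the basket floor. The dark band beside the wall is the raised flap, so I'll withdraw the fingers.

```bash
python3 - <<'E'
from h import *
from station import r
print(toW(ray(load("top3"),[[199.7,220]],.03)))
y=.0015
for x,sp in((-.06,.06),(-.14,.1)):
    p,e=pose(x,y,.011,0,sg=-1);r.servo_line(p,e,sp);print(r.sense()["contact_force"].round(2))
p,e=pose(-.16,y,.16,0,sg=-1);r.servo_line(p,e,.12)
r.move_joints([-79.91,5.22,70.514,0,104.267,-3.249]);r.wait(.5);S=r.sense();print(S["clock"],S["joints"].round(1))
for n in("side","top"):
    s=r.snapshot(n);pickle.dump(s,open(n+"4.pkl","wb"));cv2.imwrite(f"pics/{n}4.png",s["frame"][:,:,::-1])
cv2.imwrite("pics/c4.png",cv2.resize(load("side4")["frame"][110:270,180:340,::-1],None,fx=3.7,fy=3.7,interpolation=cv2.INTER_CUBIC))
a=load("side")["frame"].astype(int);b=load("side4")["frame"].astype(int)
t=np.abs(load("top")["frame"].astype(int)-load("top4")["frame"]).max(2);sd=np.abs(a-b).max(2)
cv2.imwrite("pics/df.png",np.hstack([np.clip(sd[::,:]*3,0,255),np.clip(t*3,0,255)]).astype(np.uint8)[:, :][::1, ::1][::2, ::2])
d=cv2.GaussianBlur((load("top4")["frame"].astype(int)-load("top")["frame"]).astype(np.float32),(3,3),0).mean(2)[145:265,150:330]
cv2.imwrite("pics/d4.png",cv2.resize(np.clip(128+d*8,0,255).astype(np.uint8),None,fx=4.4,fy=4.4))
E
```

```text
[[0.10041478 0.00333887]]
[0.44 1.04 0.44]
[-0.14 -0.01  0.37]
19.9833 [-79.9   5.2  70.5   0.  104.3  -3.2]
```

View pics/c4.png

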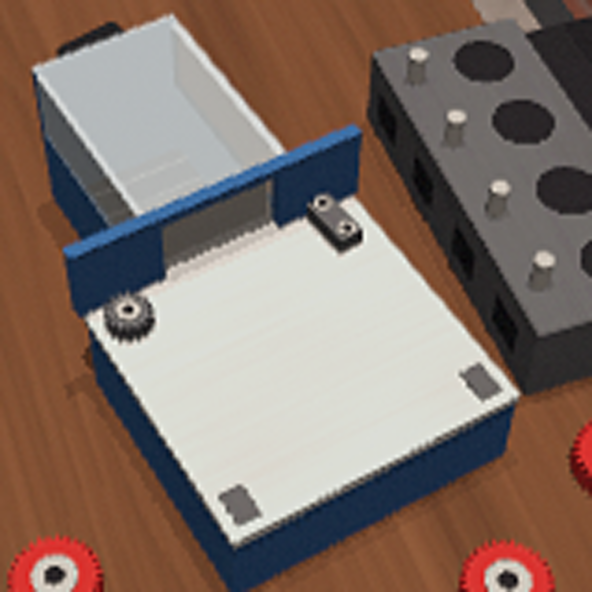

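View pics/df.png

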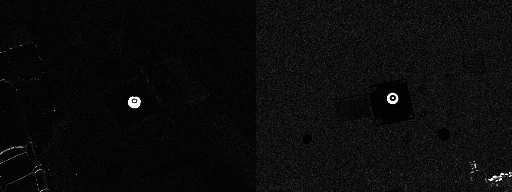

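View pics/d4.png

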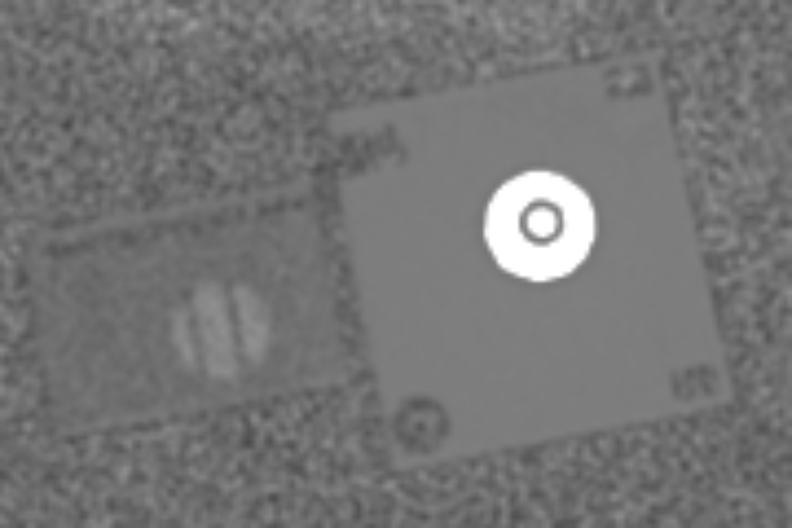

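The deck no longer holds the gear. The flap at crop (215,220) looks the same as at the start, so it hangs shut. The gear is in the basket at crop (220,330), and nothing else in the scene differs from the first pictures.

```bash
python3 -c "
from station import r
r.hand_in()"
```

```text
the job is handed in; nothing more can be done
```

The gear is in the basket and the flap hangs shut. I handed the job in at about 20 s on the robot's clock.

**What I did:** I pushed the gear with closed fingers tilted 40°, in two strokes. The first was diagonal, to bring it onto the mouth's middle line. The second went straight in through the flap until it dropped. Then I drew the fingers back and moved the arm to its start pose.

**Last checks:**
- **Gear:** it lies flat in the basket at about x = 100 mm, y = 3 mm in the washer's frame. It shows only faintly through the window, so I placed it by comparing the pictures before and after.
- **Flap:** the mouth looks the same in the side view as at the start.
- **Other things:** the comparison shows no change at the pinion, the cap or anything else on the bench.
- **Forces:** the readings I took stayed below about 1.5 N, which is near the sensor noise.

**What I could not check:** the arm blocked the side view during the strokes, so I did not see the flap swing open. I took that from the gear's measured path and where it ended up. The two cameras also differed by a few millimetres on where the gear started; a second measurement from the top camera before the final stroke made this harmless.

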